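Tilt the test cassette to the set mark and let it spring back

TASK

On the small spring-backed tilt stage, press down the round corner pad with the closed fingertips until the needle lies over the dark steel mark on the scale, without pushing on past it, and hold it there for about a second; then let go, so that the plate springs fully back. Do not touch the cassette on the plate, do not shift the mark, and leave the other things on the desk where they are.

Things in the scene. Friction and masses are not known exactly. Their poses are not given: they have to be found in the camera images.
- tilt_base: Fixed grey bench stage, base 235 x 150 x 14 mm. Origin: on the desk, under the middle of the tilting plate; z up. The plate pivots about a level line along the base's x, 50 mm above the origin. The corner to press points along +y. The scale stands upright 112 mm towards -x, facing +x, top 202 mm above the desk. Stands turned by -15 to +46 degrees about z.
- tilt_plate (a joint): Tilt (rad) of the square aluminium plate (120 mm sides, set as a diamond, white cassette clipped in its middle) and of its needle. 0 = level, held on its stop by the spring; grows as the +y corner goes down; hard stop at 0.42. About 2.5 N on the pad start it moving, then 2.7 N more per 0.1 rad (6 to 11 N at the mark).
- mark_rider (a joint): Angle (rad) of the steel mark on the scale, about the same pivot line and counted the same way as the tilt, from 0.16 to 0.32: the needle lies on the middle of the mark when the tilt equals this value. Stays where it is unless pushed.
- pad_top (a point): Centre of the top of the round black rubber pad (26 mm diameter, 8 mm high) on the plate's +y corner; 70 mm from the pivot line and 12 mm above it when level. It moves with the plate: it sinks about 7 mm per 0.1 rad. Free space all round it above the plate.
- needle_tip (a point): Tip of the thin brass upright needle (4 mm wide), 130 mm above the pivot line at rest, in front of the scale; swings towards the base's +y as the pad is pressed.
- mark (a point): Point on the mark's middle line where the needle tip lies when right. The mark is a plain dark steel tab 14 mm wide, 48 mm long, astride the white scale arc just behind the needle, with a block on its upper end. Axes: x as the base's; y along the scale, the way the needle travels; z outward from the pivot.
- cassette_mid (a point): Middle of the white test cassette, 70 x 22 x 5 mm, long along the base's x, clipped on the middle of the plate (its top 59 mm above the desk when level). Not to be touched.
- dropper_bottle_mid (a point): Bystander: white capped bottle 34 mm diameter, 62 mm high; point half-way up.
- reagent_jar_mid (a point): Bystander: jar with lid, 42 mm diameter, 50 mm high; point half-way up.
- test_carton_mid (a point): Bystander: small carton 42 x 60 mm, 45 mm high; point half-way up.
- spare_cassette_mid (a point): Bystander: loose white cassette lying flat, 70 x 22 x 5 mm; point half-way up.

How it is judged:
By the outcome, as a careful person would: the job done as asked, in the order asked, and still so for the second after the job is handed in, with the robot touching nothing.
It also fails if it takes over 38 s, if anything falls off the work surface, if the arm or the gripper's body presses on something with over 40 N, if the wrist force passes 120 N, or if a joint passes its speed limit or range.

ROBOT

A 7-joint arm with a two-finger parallel gripper is mounted at the origin on the work surface. World frame = base frame: x ahead of the robot, y to its left, z up, the work surface at z = 0. Lengths are in m, angles in rad, forces in N, time in s.
With the tool pointing down it reaches from about 0.35 to 0.9 m from the base axis. Payload 8.1 kg.
Tool frame: the origin (TCP) lies on the centre line of the jaws, within the pads' length; the fingertips stand arm.tips_ahead ahead of it and the grasp point (between the pads) lies 8 mm behind it (arm.tips_ahead is the distance from the TCP to the fingertips, in m); z points along the fingers, y is the direction in which the jaws open and shut (so a half turn about z gives the same grasp; the last joint's range is limited). The gripper opens to 92 mm and grips with 3 to 60 N. Pads are 19 mm wide; open, the fingers measure 130 mm over their backs; the gripper's body (75 mm by 190 mm) begins 47 mm behind the grasp point.
Start: joints at [-1.321, 0.434, 0.025, 1.573, -0.012, 1.134, -0.075], TCP at [0.216, 0.587, 0.238] pointing down, gripper open.
Joint ranges: [-2.62, 2.62], [-0.44, 2.09], [-1.27, 1.32], [0.08, 2.57], [-1.32, 4.46], [0.12, 2], [-2.74, 2.74]. Speed limits (rad/s): [2.22, 2.22, 3.01, 3.01, 3.14, 3.14, 3.14].

INTERFACE

Orientations are given as a rotation vector (axis times angle).
In Python, from cell import arm gives the robot as it stands. The module is installed in compiled form; this text tells all that it offers.
- The arm moves only by the tool jog_arm, never from a script. Its argument "moves" is a list of rows, each an object with "twist": the turn, a rotation vector about the tool's x, y, z in units of 10 degrees (1.0 is 10 degrees), a list of three; "xyz": the shift along the tool's x, y, z in units of 60 mm (1.0 is 60 mm), a list of three; "grip": the closure, from -1 (fully open) to 1 (shut). A call has 1 to 5 rows; each row is the pose to reach, as a shift and turn from the pose commanded when the call began, along the tool's axes at that moment; what a row does not reach only later rows make up. A row lasts 1/8 s, in which the tool goes at most 62.5 mm and 10.7 degrees, less where a joint would pass 70% of its speed; a pose out of reach is approached as far as the arm can. A call with a gripper value outside its range is refused whole. The fingers move at their own pace and stop on an object; "force" is the grip in N (left out, the last holds). Time passes only in rows, so rows that repeat a pose let the fingers close. It gives the time, the measured TCP pose, the force and the opening at its end, in the units of the state.
- arm.observe(): the state, without advancing time (a new reading comes with each control period).
- arm.get_image(name): name is "scene" or "top" or "wrist"; returns the picture (384x512x3 uint8, blue, green, red); there is no depth.
- arm.camera_params(name): a dict with "mtx" (3x3 intrinsics, pixels), "T" (4x4, takes a point from camera to world coordinates); the wrist camera has in their place "T_tool_cam" (4x4, takes a point from camera to tool coordinates, whose origin is the TCP and whose axes are the flange's). Camera axes: x right, y down, z forward; pixel columns grow to the right and rows downward; lengths in m; the calibration is good to about 2 mm. The wrist camera is an equidistant fisheye: a pixel r from the principal point sees the ray r / f radians off the axis. A picture is of the moment at which its call begins: read the wrist's pose just before it. camera_params takes no time and is no camera call.
- arm.sign_off(): hands the job in, once; it reports no verdict.
The state is a dict: "clock": time; "joints": joint angles; "dq": joint speeds; "joint_efforts": joint torques, N m; "position": TCP position; "ee_rot": TCP orientation; "force": force on the tool from outside, world axes, zero at the start; "ft_torque": the same for the moment, N m; "width": opening from 0.0 (shut) to 1.0 (fully open).
Only numpy, scipy, OpenCV 4.12 (cv2) and the standard library are available. Lean on these libraries where they do the work, as an engineer would, in place of code of your own. Each camera call takes 0.05 s, during which the arm holds its last target. There are 200 camera calls.

## Working session

There is one attempt and no reset: what is moved stays moved. The work goes in short steps, Python scripts to look and compute and a tool call to move; the robot and the scene stay as the last step left them, time stands still between calls to the robot, and variables do not carry over. Pictures are saved under pics/ and viewed, about 8 in all and at most 12, crops included, and the job is handed in when it is done.

Besides the shell and the picture viewer there is one more tool, called after ">>>" as name(argument=value, ...), one argument or row to a line, values as JSON. jog_arm: Moves the arm, as the interface text tells. Its arguments: {"type":"object","properties":{"moves":{"type":"array","items":{"type":"object","properties":{"twist":{"type":"array","items":{"type":"number"}},"xyz":{"type":"array","items":{"type":"number"}},"grip":{"type":"number"}}}},"force":{"type":"number"}},"required":["moves"]}

```bash
mkdir -p pics; python3 - <<'E'
from cell import arm
import cv2
s=arm.observe();print(s, arm.tips_ahead)
for n in("scene","top"):
    cv2.imwrite(f"pics/{n}0.png",arm.get_image(n));p=arm.camera_params(n);print(n,p)
print(arm.camera_params("wrist"))
a=cv2.imread("pics/scene0.png");b=cv2.imread("pics/top0.png")
E
```

```text
{'clock': 0.0, 'joints': array([-1.32061062,  0.4352149 ,  0.02497208,  1.57410494, -0.0115807 ,
        1.13400659, -0.07507779]), 'dq': array([-9.84222758e-05,  1.06293663e-03,  7.68120115e-06, -1.80449456e-03,
        3.31082482e-04, -1.05400411e-03, -5.62553450e-04]), 'joint_efforts': array([-6.76678465e-04, -6.67836714e+01,  9.84747335e-01, -3.14476955e+01,
       -6.05614996e-02,  4.23360046e-02,  1.24951025e-04]), 'position': array([0.21583074, 0.58601595, 0.23694695]), 'ee_rot': array([-5.51324023e-01, -3.09271595e+00,  2.48911759e-03]), 'force': array([ 0.06080311, -0.01353178,  0.94755329]), 'ft_torque': array([ 0.00762614, -0.03750062,  0.06686525]), 'width': 0.999477087177433} 0.011
scene {'mtx': array([[362.72378646,   0.        , 260.28474888],
       [  0.        , 362.72378646, 188.22095097],
       [  0.        ,   0.        ,   1.        ]]), 'T': array([[ 0.25230945,  0.57096792, -0.78123977,  1.20810803],
       [ 0.96764476, -0.14730246,  0.20485509, -0.15045797],
       [ 0.00188714, -0.80764944, -0.58965991,  0.59746628],
       [ 0.        ,  0.        ,  0.  
[... 356 characters left out ...]
255e-02],
       [ 1.09458032e-04, -1.66399431e-01, -9.86058425e-01,
         9.59456323e-01],
       [ 0.00000000e+00,  0.00000000e+00,  0.00000000e+00,
         1.00000000e+00]])}
{'mtx': array([[297.31863964,   0.        , 256.87409713],
       [  0.        , 297.31863964, 184.91780139],
       [  0.        ,   0.        ,   1.        ]]), 'T_tool_cam': array([[ 5.08006321e-04, -9.66164751e-01, -2.57925215e-01,
         6.99610518e-02],
       [ 9.99999866e-01,  5.15585522e-04,  3.82502187e-05,
         4.13020939e-04],
       [ 9.60264936e-05, -2.57925200e-01,  9.66164883e-01,
        -1.46358808e-01],
       [ 0.00000000e+00,  0.00000000e+00,  0.00000000e+00,
         1.00000000e+00]])}
```

View pics/scene0.png

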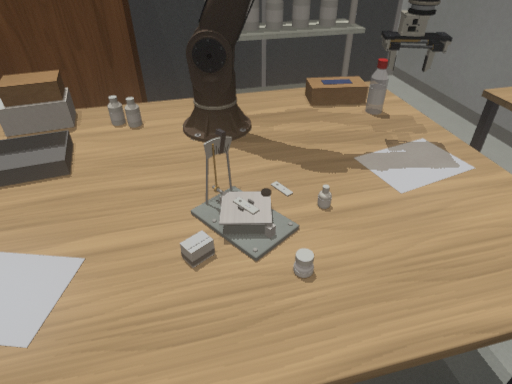

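View pics/top0.png

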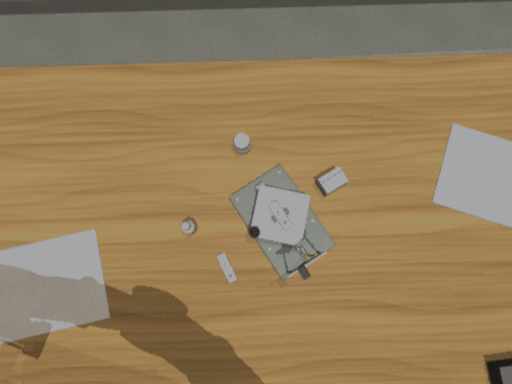

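The scene view shows the stage with the black pad at (266,192) and the scale behind it at (218,145). In the top view the pad is at (254,232) and the scale is near (305,258). Next I'll enlarge both.

```bash
python3 - <<'E'
import cv2,numpy as np
a=cv2.imread("pics/scene0.png");b=cv2.imread("pics/top0.png")
A=cv2.resize(a[125:255,190:305],None,fx=4.6,fy=4.6,interpolation=cv2.INTER_CUBIC)
cv2.imwrite("pics/sc.png",A)
B=cv2.resize(b[160:290,225:340],None,fx=4.6,fy=4.6,interpolation=cv2.INTER_CUBIC)
cv2.imwrite("pics/tc.png",B)
E
```

```text
(no output)
```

View pics/sc.png

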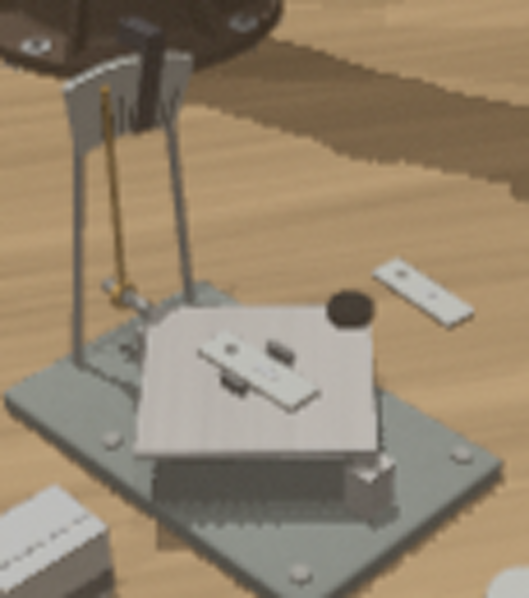

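View pics/tc.png

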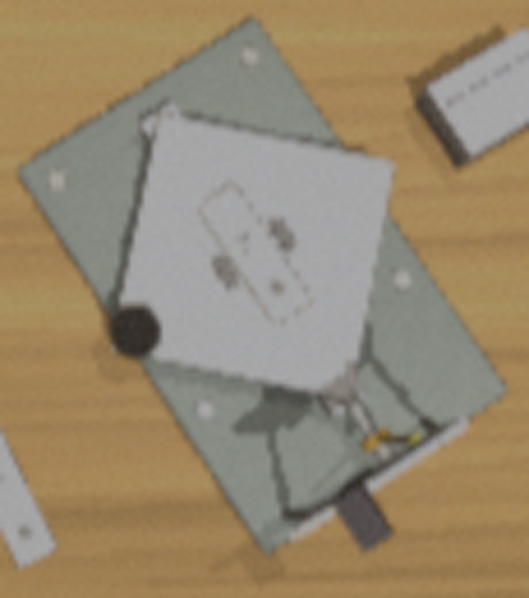

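The scene crop shows the needle tip at (105,90), the mark tab from (150,40) down to (145,130), and the pad top at (351,305). The top crop gives the four base corners, the pad at (135,330) and the needle tip at (420,437). I'll fit the stage pose to these points.

```bash
cat >h.py <<'E'
import numpy as np,cv2
from cell import arm
from scipy.optimize import least_squares
P={n:arm.camera_params(n) for n in("scene","top")}
def proj(n,X):
    T=np.linalg.inv(P[n]["T"]);c=np.atleast_2d(X)@T[:3,:3].T+T[:3,3];q=c@P[n]["mtx"].T
    return q[:,:2]/q[:,2:]
def world(p,B):
    c,s=np.cos(p[2]),np.sin(p[2]);B=np.atleast_2d(B)
    return B@np.array([[c,s,0],[-s,c,0],[0,0,1]])+[p[0],p[1],0]
def needle(nx,t,r=.13): return [nx,r*np.sin(t),.05+r*np.cos(t)]
E
python3 - <<'E'
from h import *
S=lambda x,y:(190+(x+.5)/4.6-.5,125+(y+.5)/4.6-.5)
T=lambda x,y:(225+(x+.5)/4.6-.5,160+(y+.5)/4.6-.5)
def model(p):
    cx,nx=p[3:5];h=.1175
    B=[[h+cx,-.075,.014],[h+cx,.075,.014],[-h+cx,-.075,.014],[-h+cx,.075,.014],[0,.07,.062],needle(nx,0)]
    W=world(p,B);return np.r_[proj("top",W),proj("scene",W[[1,2,4,5]])]
obs=np.array([T(253,15),T(20,172),T(507,390),T(268,552),T(135,330),T(420,437),S(503,465),S(5,400),S(351,305),S(105,90)])
r=least_squares(lambda p:(model(p)-obs).ravel(),[.38,0,.5,0,-.105],loss="soft_l1",x_scale=[.1,.1,.5,.01,.01])
p=r.x;print(p,np.degrees(p[2]));print((model(p)-obs).round(2))
print("pad",world(p,[0,.07,.062]),"tip",world(p,needle(p[4],0)))
# mark angle from tab centre-line pts in scene: solve theta,r on plane x=nx-.004
for q in[(145,130),(147,100),(149,70),(150,45)]:
    o=np.array(S(*q))
    f=least_squares(lambda v:(proj("scene",world(p,needle(p[4]-.004,v[0],v[1])))-o).ravel(),[.2,.13],x_scale=[.1,.1]);print(q,f.x)
np.save("p.npy",p)
# line of sight: camera in base frame
c=P["scene"]["T"][:3,3]-[p[0],p[1],0];R=np.array([[np.cos(p[2]),np.sin(p[2])],[-np.sin(p[2]),np.cos(p[2])]])
cb=np.r_[R@c[:2],c[2]];t=np.array(needle(p[4],.24))
for k in np.linspace(0,.6,9):print((t+k*(cb-t)).round(3))
for i in(2,3):pass
E
```

```text
[ 0.54822726 -0.01384076  0.5528541  -0.01043258 -0.10944935] 31.676206754599935
[[ 0.16 -0.55]
 [-1.34 -1.05]
 [ 0.93 -0.35]
 [-0.28  0.47]
 [-0.13 -0.35]
 [-0.78 -0.14]
 [ 0.37 -1.61]
 [-1.65 -1.95]
 [-0.36 -0.35]
 [-0.84 -0.49]]
pad [[0.51146898 0.04573129 0.062     ]] tip [[ 0.45508266 -0.07131462  0.18      ]]
(145, 130) [0.31907856 0.09553327]
(147, 100) [0.29494706 0.11277796]
(149, 70) [0.27751409 0.1297449 ]
(150, 45) [0.26298444 0.14371122]
[-0.109  0.031  0.176]
[-0.065 -0.006  0.208]
[-0.02  -0.043  0.239]
[ 0.025 -0.08   0.271]
[ 0.07  -0.117  0.303]
[ 0.115 -0.154  0.334]
[ 0.16  -0.191  0.366]
[ 0.205 -0.228  0.397]
[ 0.25  -0.265  0.429]
```

Residuals are about 1 px. The stage sits at (0.548, -0.014) with a yaw of 31.7°, within the stated range. The pad is near (0.511, 0.046), and the first mark estimate is 0.28 ± 0.02 rad. On the way I'll use the wrist camera to measure the mark angle from closer.

```bash
cat >>h.py <<'E'
from scipy.spatial.transform import Rotation as Ro
def go(bx,by,z,yawx):
    """tool-frame units to put TCP at stage coords (bx,by,z), pointing down, tool x at yawx deg from base x"""
    p=np.load("p.npy");s=arm.observe();R=Ro.from_rotvec(s["ee_rot"])
    t=world(p,[bx,by,z])[0];a=p[2]+np.radians(yawx);x=[np.cos(a),np.sin(a),0];zz=[0,0,-1]
    G=Ro.from_matrix(np.c_[x,np.cross(zz,x),zz])
    print("xyz",(R.inv().apply(t-s["position"])/.06).round(3),"twist",np.degrees((R.inv()*G).as_rotvec()/10).round(3),"t",round(s["clock"],2),"now",world([0,0,-p[2]],s["position"]-[p[0],p[1],0])[0].round(4),"F",s["force"].round(2))
E
python3 -c "
from h import *;go(.05,-.04,.21,90)"
```

```text
xyz [-9.692 -7.223  0.462] twist [-7.000e-03  3.000e-03  3.811e+00] t 0.1 now [0.0322 0.6851 0.237 ] F [-0.05  0.57  0.35]
```

>>> jog_arm(
  moves=[
    {"xyz": [-0.8, -0.6, 0], "twist": [0, 0, 0.5], "grip": 1},
    {"xyz": [-1.6, -1.2, 0], "twist": [0, 0, 1], "grip": 1},
    {"xyz": [-2.4, -1.8, 0], "twist": [0, 0, 1.5], "grip": 1},
    {"xyz": [-3.2, -2.4, 0], "twist": [0, 0, 2], "grip": 1},
    {"xyz": [-4, -3, 0], "twist": [0, 0, 2.5], "grip": 1},
  ],
)

```text
clock: 0.72
position: [0.3797, 0.3328, 0.2376]
ee_rot: [-1.212, -2.898, 0.0]
force: [1.4, -0.6, 0.7]
width: 0.504
```

```bash
python3 -c "
from h import *;go(.05,-.04,.21,90)"
```

```text
xyz [-6.922 -1.395  0.46 ] twist [-0.    -0.     1.294] t 0.72 now [0.0386 0.3835 0.2376] F [ 1.44 -0.57  0.7 ]
```

>>> jog_arm(
  moves=[
    {"xyz": [-1, -0.2, 0], "twist": [0, 0, 0.3], "grip": 1},
    {"xyz": [-2, -0.4, 0.1], "twist": [0, 0, 0.6], "grip": 1},
    {"xyz": [-3, -0.6, 0.2], "twist": [0, 0, 0.9], "grip": 1},
    {"xyz": [-4, -0.8, 0.3], "twist": [0, 0, 1.2], "grip": 1},
    {"xyz": [-5, -1, 0.4], "twist": [0, 0, 1.3], "grip": 1},
  ],
)

```text
clock: 1.35
position: [0.5484, 0.0779, 0.2134]
ee_rot: [-1.529, -2.744, -0.0]
force: [-0.4, 1.1, 0.5]
width: 0.009
```

>>> jog_arm(
  moves=[
    {"xyz": [-0.8, -0.3, 0], "twist": [0, 0, 0], "grip": 1},
    {"xyz": [-1.6, -0.5, 0], "twist": [0, 0, 0], "grip": 1},
    {"xyz": [-1.85, -0.55, 0], "twist": [0, 0, 0], "grip": 1},
    {"xyz": [-1.85, -0.55, 0], "twist": [0, 0, 0], "grip": 1},
  ],
)

```text
clock: 1.85
position: [0.578, -0.033, 0.2134]
ee_rot: [-1.531, -2.743, 0.001]
force: [-0.2, 1.3, -0.6]
width: 0.003
```

```bash
python3 - <<'E'
from h import *
go(.05,-.04,.21,90)
s=arm.observe();im=arm.get_image("wrist");cv2.imwrite("pics/w0.png",im)
np.savez("w0.npz",pos=s["position"],rot=s["ee_rot"])
E
```

```text
xyz [-0.134  0.578  0.057] twist [-0.003 -0.001 -0.   ] t 1.85 now [ 0.0153 -0.0319  0.2134] F [-0.16  1.27 -0.62]
```

View pics/w0.png

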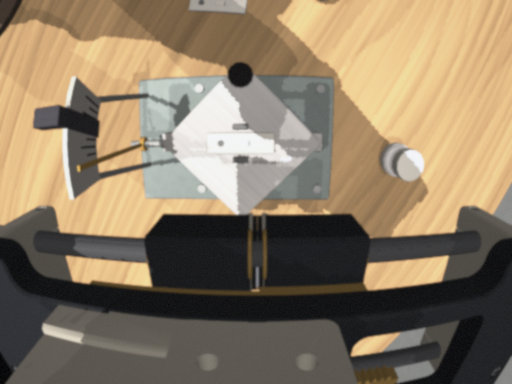

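The wrist view shows the whole stage. The needle tip is at (80,168), the mark tab spans (68–98, ~120) with its block at (35–70,118), and the pad is at (240,74). I'll enlarge the scale.

```bash
python3 - <<'E'
import cv2
a=cv2.imread("pics/w0.png")
cv2.imwrite("pics/wc.png",cv2.resize(a[70:205,25:165],None,fx=4.4,fy=4.4,interpolation=cv2.INTER_CUBIC))
E
```

```text
(no output)
```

View pics/wc.png

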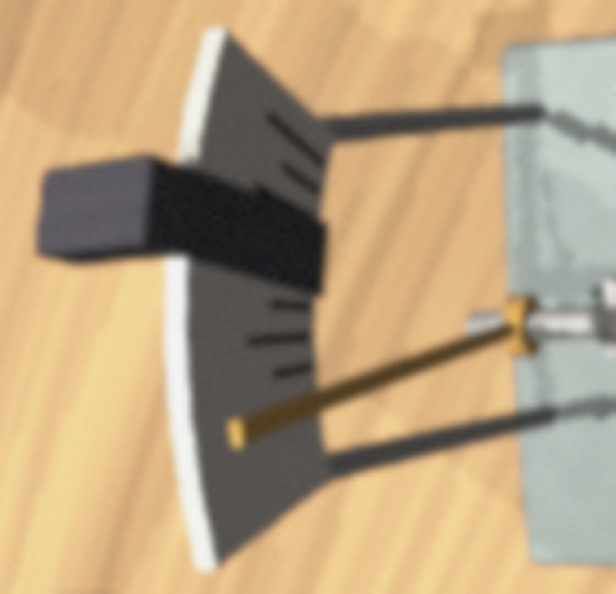

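```bash
cat >>h.py <<'E'
WP=arm.camera_params("wrist")
def wproj(X,pos,rot):
    T=np.eye(4);T[:3,:3]=Ro.from_rotvec(rot).as_matrix();T[:3,3]=pos
    T=np.linalg.inv(T@WP["T_tool_cam"]);c=np.atleast_2d(X)@T[:3,:3].T+T[:3,3]
    h=np.hypot(c[:,0],c[:,1]);a=np.arctan2(h,c[:,2]);K=WP["mtx"]
    return c[:,:2]/h[:,None]*a[:,None]*K[0,0]+K[:2,2]
E
python3 - <<'E'
from h import *
w=np.load("w0.npz");f=lambda X:wproj(X,w["pos"],w["rot"])
C=lambda x,y:np.array([25+(x+.5)/4.4-.5,70+(y+.5)/4.4-.5])
obs=np.array([(141,79.5),(332,77),(330.5,199.5),(145.5,198.5),(240,74),C(232,433),C(518,325)])
p0=np.load("p.npy");h=.1175
def B(p):
    cx,nx=p[3:5];return [[-h+cx,.075,.014],[h+cx,.075,.014],[h+cx,-.075,.014],[-h+cx,-.075,.014],[0,.07,.062],needle(nx,0),[nx,0,.05]]
print((f(world(p0,B(p0)))-obs).round(1))
r=least_squares(lambda p:(f(world(p,B(p)))-obs).ravel(),p0,loss="soft_l1",x_scale=[.1,.1,.5,.01,.01]);p=r.x
print(p,(f(world(p,B(p)))-obs).round(1));print("pad",world(p,[0,.07,.062]),"vs",world(p0,[0,.07,.062]))
for pp in(p0,p):
  for n,q,dx in[("tip",(236,433),0),("lowU",(325,225),-.003),("lowL",(320,293),-.003),("upU",(190,166),-.003),("upL",(186,252),-.003),("mid",(322,259),-.003),("midup",(188,209),-.003),("mid2",(255,234),-.003)]:
    g=least_squares(lambda v:(f(world(pp,needle(pp[4]+dx,v[0],v[1])))-C(*q)).ravel(),[.2,.13],x_scale=[.1,.1]);print(n,g.x.round(4))
np.save("pw.npy",p)
E
```

```text
[[-2.7  1.9]
 [ 3.5  1.3]
 [-0.   1.6]
 [-0.1  2.1]
 [ 1.6  1.7]
 [ 2.3  3.2]
 [ 1.3  2.2]]
[ 0.5456497  -0.01301508  0.55000376 -0.00842991 -0.1093208 ] [[-2.3 -0.1]
 [ 3.9 -0.1]
 [ 0.1  0.2]
 [-0.3  0.3]
 [-0.  -0.3]
 [ 0.1 -0.1]
 [-0.2  0.2]]
pad [[0.50906137 0.0466615  0.062     ]] vs [[0.51146898 0.04573129 0.062     ]]
tip [0.0197 0.1314]
lowU [0.3487 0.097 ]
lowL [0.2174 0.097 ]
upU [0.3256 0.1415]
upL [0.2308 0.1402]
mid [0.2825 0.0969]
midup [0.2783 0.1406]
mid2 [0.2799 0.1204]
tip [-0.0019  0.129 ]
lowU [0.3339 0.0937]
lowL [0.1966 0.0938]
upU [0.3148 0.1388]
upL [0.217  0.1376]
mid [0.2646 0.0937]
midup [0.266 0.138]
mid2 [0.2655 0.1175]
```

The two readings agree: the mark is at about 0.264 ± 0.005 rad. Refining with the wrist fit moves the pad by 2.6 mm, so I'll use the wrist fit from here. I'll approach at 45° yaw, which keeps the scene camera's view of the scale clear.

```bash
cp pw.npy p.npy; python3 -c "
from h import *;go(.001,.071,.103,45)"
```

```text
xyz [ 1.724 -0.272  1.841] twist [-4.000e-03 -5.000e-03  4.528e+00] t 1.9 now [ 0.0179 -0.0324  0.2134] F [0.02 0.9  0.65]
```

>>> jog_arm(
  moves=[
    {"xyz": [0.5, -0.1, 0], "twist": [0, 0, 1], "grip": 1},
    {"xyz": [1, -0.2, 0], "twist": [0, 0, 2], "grip": 1},
    {"xyz": [1.5, -0.25, 0], "twist": [0, 0, 3], "grip": 1},
    {"xyz": [1.72, -0.27, 0.4], "twist": [0, 0, 4], "grip": 1},
    {"xyz": [1.72, -0.27, 1], "twist": [0, 0, 4.5], "grip": 1},
  ],
)

```text
clock: 2.52
position: [0.5095, 0.0511, 0.1538]
ee_rot: [-2.46, -1.953, -0.005]
force: [0.1, 0.7, -0.1]
width: 0.005
```

>>> jog_arm(
  moves=[
    {"xyz": [0, 0, 0.5], "twist": [0, 0, 0], "grip": 1},
    {"xyz": [0, 0, 0.8], "twist": [0, 0, 0], "grip": 1},
    {"xyz": [0, 0, 0.8], "twist": [0, 0, 0], "grip": 1},
  ],
)

```text
clock: 2.9
position: [0.5085, 0.0489, 0.1047]
ee_rot: [-2.458, -1.953, 0.004]
force: [0.4, -1.2, 0.5]
width: 0.002
```

```bash
python3 - <<'E'
from h import *
go(.001,.071,.073,45)
s=arm.observe();im=arm.get_image("wrist");b=arm.get_image("scene");p=np.load("p.npy")
print("pred tip, mark scene px",proj("scene",world(p,[needle(p[4],0),needle(p[4]-.003,.264)])))
print("pad pred wrist",wproj(world(p,[[0,.07,.062],[0,.083,.062],[.013,.07,.062]]),s["position"],s["ee_rot"]))
A=cv2.resize(b[125:255,190:305],None,fx=4.4,fy=4.4,interpolation=cv2.INTER_CUBIC)
cv2.imwrite("pics/c1.png",np.hstack([A,cv2.resize(im,None,fx=.55,fy=.55)[:,:250]]) if 0 else A)
cv2.imwrite("pics/w1.png",im)
W=cv2.resize(im,None,fx=.57,fy=.57);H=np.zeros((600,800,3),np.uint8);H[:A.shape[0],:A.shape[1]]=A
w=im[120:330,190:330];w=cv2.resize(w,None,fx=2,fy=2);H[:w.shape[0],510:510+w.shape[1]]=w
cv2.imwrite("pics/h1.png",H)
E
```

```text
xyz [-0.01   0.02   0.528] twist [-0.017  0.003  0.043] t 2.9 now [0.0006 0.0722 0.1047] F [ 0.37 -1.22  0.53]
pred tip, mark scene px [[211.9151728  143.0940684 ]
 [222.06991314 139.38191244]]
pad pred wrist [[259.79902127 215.00797459]
 [246.21466865 202.03903345]
 [273.67485476 202.25543213]]
```

View pics/h1.png

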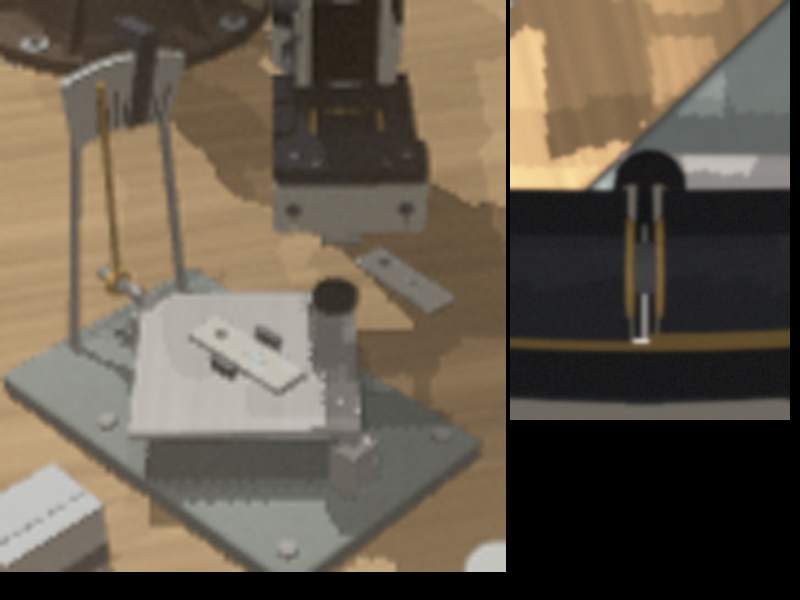

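The view is clear and the pad lies where predicted in the wrist image. In the scene crop, which is my rest reference, the needle tip is at (101,88) and the mark at about (145,85). Next I'll descend to first contact and part of the press.

>>> jog_arm(
  moves=[
    {"xyz": [0, 0.02, 0.2], "twist": [0, 0, 0], "grip": 1},
    {"xyz": [0, 0.02, 0.4], "twist": [0, 0, 0], "grip": 1},
    {"xyz": [0, 0.02, 0.48], "twist": [0, 0, 0], "grip": 1},
    {"xyz": [0, 0.02, 0.48], "twist": [0, 0, 0], "grip": 1},
  ],
)

```text
clock: 3.5
position: [0.5108, 0.0464, 0.0764]
ee_rot: [-2.462, -1.95, 0.001]
force: [-0.5, -0.8, 0.2]
width: 0.003
```

>>> jog_arm(
  moves=[
    {"xyz": [0, 0, 0.05], "twist": [0, 0, 0], "grip": 1},
    {"xyz": [0, 0, 0.1], "twist": [0, 0, 0], "grip": 1},
    {"xyz": [0, 0, 0.15], "twist": [0, 0, 0], "grip": 1},
    {"xyz": [0, 0, 0.15], "twist": [0, 0, 0], "grip": 1},
    {"xyz": [0, 0, 0.15], "twist": [0, 0, 0], "grip": 1},
  ],
)

```text
clock: 4.12
position: [0.5112, 0.0471, 0.0681]
ee_rot: [-2.462, -1.951, -0.001]
force: [-1.8, 2.1, 5.4]
width: 0.006
```

```bash
python3 -c "
from h import *;go(.0,.07,.0565,45)"
```

```text
xyz [-0.016 -0.032  0.193] twist [-0.001 -0.004  0.029] t 4.12 now [0.002  0.0693 0.0681] F [-1.77  2.07  5.43]
```

>>> jog_arm(
  moves=[
    {"xyz": [0, 0, 0.04], "twist": [0, 0, 0], "grip": 1},
    {"xyz": [0, 0, 0.08], "twist": [0, 0, 0], "grip": 1},
    {"xyz": [0, 0, 0.12], "twist": [0, 0, 0], "grip": 1},
    {"xyz": [0, 0, 0.12], "twist": [0, 0, 0], "grip": 1},
  ],
)

```text
clock: 4.62
position: [0.511, 0.0474, 0.0609]
ee_rot: [-2.461, -1.951, -0.001]
force: [-3.2, 3.4, 9.2]
width: 0.004
```

```bash
python3 - <<'E'
from h import *
go(.0,.07,.0565,45)
b=arm.get_image("scene");cv2.imwrite("pics/s2.png",b);p=np.load("p.npy")
for t in(0,.2,.264):print(t,(proj("scene",world(p,needle(p[4],t)))-[195,130])*8)
cv2.imwrite("pics/s2c.png",cv2.resize(b[130:200,195:255],None,fx=8,fy=8,interpolation=cv2.INTER_CUBIC))
E
```

```text
xyz [-0.02  -0.029  0.074] twist [-0.003 -0.006  0.03 ] t 4.62 now [0.0021 0.0696 0.0609] F [-3.19  3.44  9.17]
0 [[135.32138244 104.75254719]]
0.2 [[202.41890672  82.07718043]]
0.264 [[223.14246905  78.38183282]]
```

View pics/s2c.png

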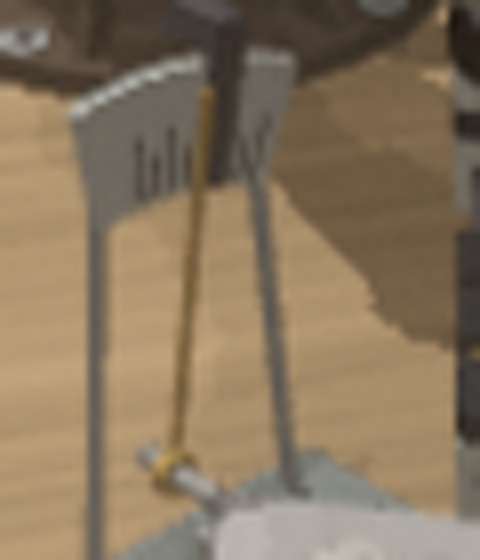

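The needle tip is at (207,88), just on the near edge of the tab. The tab's middle is at about 224, and 228 once needle-to-tab parallax is included. The tilt is about 0.20 rad, so roughly 0.06 rad (about 3.7 mm) more is needed.

>>> jog_arm(
  moves=[
    {"xyz": [0, 0, 0.02], "twist": [0, 0, 0], "grip": 1},
    {"xyz": [0, 0, 0.04], "twist": [0, 0, 0], "grip": 1},
    {"xyz": [0, 0, 0.06], "twist": [0, 0, 0], "grip": 1},
    {"xyz": [0, 0, 0.06], "twist": [0, 0, 0], "grip": 1},
  ],
)

```text
clock: 5.18
position: [0.5111, 0.0473, 0.0575]
ee_rot: [-2.461, -1.951, -0.001]
force: [-3.8, 3.4, 8.3]
width: 0.001
```

```bash
python3 - <<'E'
from h import *
go(.0,.07,.0565,45)
b=arm.get_image("scene");t=arm.get_image("top");p=np.load("p.npy")
r=cv2.resize(b[130:200,195:245],None,fx=8,fy=8,interpolation=cv2.INTER_CUBIC)
q=np.zeros((560,360,3),np.uint8);q[:]=0
k=proj("top",world(p,needle(p[4],.264)))[0];u,v=k.round().astype(int);print(k,u,v)
c=cv2.resize(t[v-25:v+25,u-22:u+22],None,fx=8,fy=8,interpolation=cv2.INTER_CUBIC)
q[:400,:352]=c
cv2.imwrite("pics/s3c.png",np.hstack([r,q]))
E
```

```text
xyz [-0.018 -0.03   0.016] twist [-0.002 -0.006  0.029] t 5.17 now [0.0021 0.0695 0.0575] F [-3.8   3.36  8.29]
[299.73675682 265.66794624] 300 266
```

View pics/s3c.png

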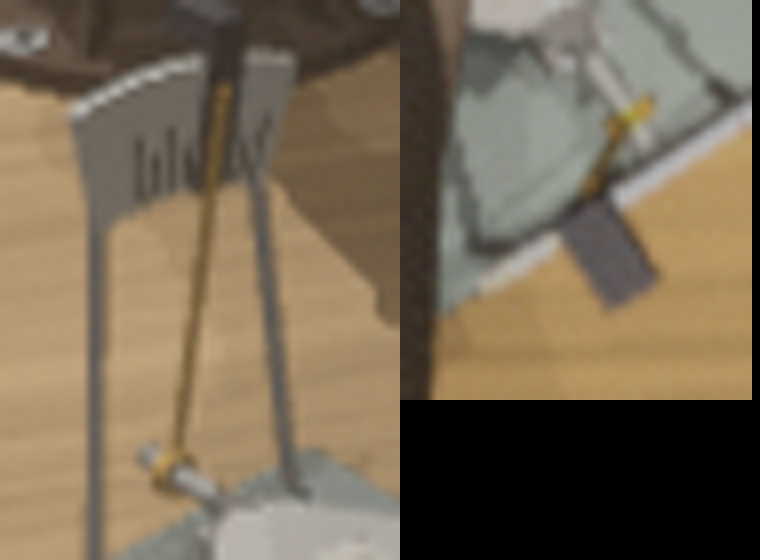

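In the scene view the tip is at (223,88) on a tab spanning 207–241. Allowing for parallax it is about 0.01 rad short of the middle, and the top view agrees within 1 mm. I'll nudge 0.4 mm further and hold.

>>> jog_arm(
  moves=[
    {"xyz": [0, 0, 0.007], "twist": [0, 0, 0], "grip": 1},
    {"xyz": [0, 0, 0.007], "twist": [0, 0, 0], "grip": 1},
    {"xyz": [0, 0, 0.007], "twist": [0, 0, 0], "grip": 1},
    {"xyz": [0, 0, 0.007], "twist": [0, 0, 0], "grip": 1},
    {"xyz": [0, 0, 0.007], "twist": [0, 0, 0], "grip": 1},
  ],
)

```text
clock: 5.9
position: [0.5111, 0.0474, 0.0571]
ee_rot: [-2.461, -1.951, -0.001]
force: [-3.2, 2.9, 10.3]
width: 0.0
```

>>> jog_arm(
  moves=[
    {"xyz": [0, 0, 0], "twist": [0, 0, 0], "grip": 1},
    {"xyz": [0, 0, 0], "twist": [0, 0, 0], "grip": 1},
    {"xyz": [0, 0, 0], "twist": [0, 0, 0], "grip": 1},
    {"xyz": [0, 0, 0], "twist": [0, 0, 0], "grip": 1},
    {"xyz": [0, 0, 0], "twist": [0, 0, 0], "grip": 1},
  ],
)

```text
clock: 6.52
position: [0.5111, 0.0473, 0.0571]
ee_rot: [-2.461, -1.951, -0.001]
force: [-2.8, 2.7, 9.8]
width: 0.003
```

```bash
python3 - <<'E'
from h import *
go(.0,.07,.0565,45)
b=arm.get_image("scene")
cv2.imwrite("pics/s4c.png",cv2.resize(b[130:200,195:245],None,fx=8,fy=8,interpolation=cv2.INTER_CUBIC))
E
```

```text
xyz [-0.019 -0.03   0.011] twist [-0.002 -0.006  0.03 ] t 6.53 now [0.0021 0.0695 0.0571] F [-2.84  2.73  9.84]
```

View pics/s4c.png

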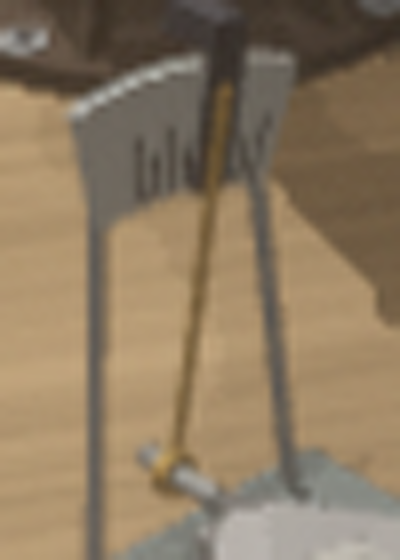

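The tip is at about (225,88), on the middle of the tab, and it has been steady for over a second. I'll hold briefly longer and then lift straight up.

>>> jog_arm(
  moves=[
    {"xyz": [0, 0, 0], "twist": [0, 0, 0], "grip": 1},
    {"xyz": [0, 0, 0], "twist": [0, 0, 0], "grip": 1},
    {"xyz": [0, 0, 0], "twist": [0, 0, 0], "grip": 1},
    {"xyz": [0, 0, -0.1], "twist": [0, 0, 0], "grip": 1},
    {"xyz": [0, 0, -0.2], "twist": [0, 0, 0], "grip": 1},
  ],
)

```text
clock: 7.2
position: [0.5112, 0.0471, 0.0691]
ee_rot: [-2.462, -1.951, -0.001]
force: [-1.7, 1.7, 4.4]
width: 0.005
```

>>> jog_arm(
  moves=[
    {"xyz": [0, 0, -0.1], "twist": [0, 0, 0], "grip": 1},
    {"xyz": [0, 0, -0.2], "twist": [0, 0, 0], "grip": 1},
    {"xyz": [0, 0, -0.6], "twist": [0, 0, 0], "grip": 1},
    {"xyz": [0, 0, -1.2], "twist": [0, 0, 0], "grip": 1},
    {"xyz": [0, 0, -1.8], "twist": [0, 0, 0], "grip": 1},
  ],
)

```text
clock: 7.82
position: [0.5108, 0.0463, 0.1776]
ee_rot: [2.463, 1.95, -0.001]
force: [0.3, 0.4, -0.1]
width: 0.003
```

>>> jog_arm(
  moves=[
    {"xyz": [0, 0, -0.3], "twist": [0, 0, 0], "grip": 1},
    {"xyz": [0, 0, -0.3], "twist": [0, 0, 0], "grip": 1},
    {"xyz": [0, 0, -0.3], "twist": [0, 0, 0], "grip": 1},
  ],
)

```text
clock: 8.2
position: [0.5106, 0.0466, 0.1939]
ee_rot: [-2.462, -1.951, 0.002]
force: [-0.7, 0.8, 0.9]
width: 0.005
```

```bash
python3 - <<'E'
from h import *
go(.0,.07,.2,45)
b=arm.get_image("scene");a=cv2.imread("pics/scene0.png");f=lambda i:cv2.resize(i[125:285,175:340],None,fx=2.4,fy=2.4,interpolation=cv2.INTER_CUBIC)
cv2.imwrite("pics/s5c.png",np.hstack([f(a),f(b)]))
d=[cv2.matchTemplate(b[125:205,185:255],a[y0:y1,x0:x1],cv2.TM_CCOEFF_NORMED) for x0,x1,y0,y1 in[(202,235,130,160)]]
print(cv2.minMaxLoc(d[0]),"expect",(17,5))
E
```

```text
xyz [-0.005 -0.025 -0.101] twist [-0.006  0.002  0.027] t 8.2 now [0.0013 0.0692 0.1939] F [-0.74  0.78  0.9 ]
(-0.1818857491016388, 0.9216369390487671, (5, 47), (17, 5)) expect (17, 5)
```

View pics/s5c.png

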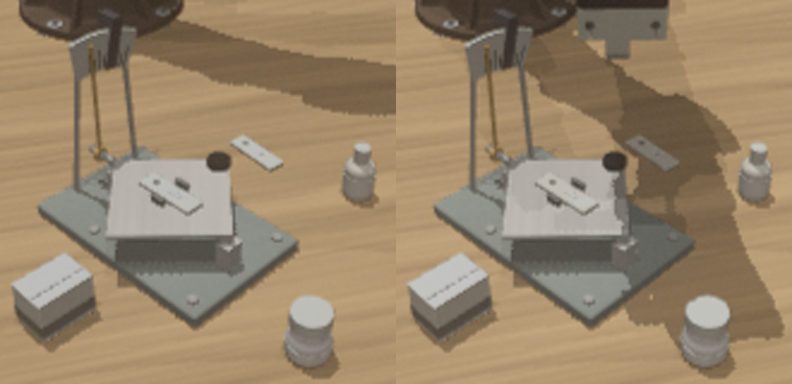

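The before and after views match. The needle is back at rest (left 92,48; right 488,48, which is the same spot), the mark hasn't moved, the plate is level, and everything else is where it was. The gripper is well clear, so I'll hand in.

```bash
python3 -c "
from cell import arm;print(arm.sign_off())"
```

```text
the job is handed in; nothing more can be done
None
```

I pressed the pad with the closed fingertips until the needle lay over the middle of the mark, held it there for about 1.3 s, then lifted straight off. The job was handed in at about 8.2 s of the 38 s allowed.

- **Needle on the mark:** From the wrist camera I measured the mark at about 0.264 rad. In the last scene picture of the hold, the needle was on the middle of the tab, within about 0.01 rad once parallax is allowed for. The fingertip height did not change during the hold, and the vertical force at the end was 9.8 N, inside the 6–11 N expected.
- **After letting go:** The needle, plate, mark, cassette and the things on the desk all look the same as before the press. The contact force is back to noise level, with the fingertips about 120 mm above the pad.
- **Disagreements:** The stage position from the fixed cameras and from the wrist camera differed by about 2.6 mm. I used the wrist fit, which matched where the pad appeared on approach. Two base corners on the wrist picture were off by 2–4 pixels. No check failed.

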